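# Open the specimen scanner and slide its carrier home

## Robot

A 6-joint arm with a two-finger parallel gripper is mounted at the origin on a cart in front of the work surface, level with it; the furniture and walls round the work are solid. World frame = base frame: x ahead of the robot, y to its left, z up, the work surface at z = 0. Lengths are in mm, angles in rad, forces in N, time in s.
With the tool pointing down it reaches from about 350 to 925 mm from the base axis. Payload 6.4 kg.
Tool frame: the origin (TCP) lies on the centre line of the jaws, within the pads' length; the fingertips stand env.tip_reach ahead of it and the grasp point (between the pads) lies 6 mm ahead of it (env.tip_reach is the distance from the TCP to the fingertips, in mm); z points along the fingers, y is the line along which they close (so a half turn about z gives the same grasp; the last joint's range is limited). The gripper opens to 85 mm and grips with 20 to 120 N. Pads are 22 mm wide; open, the fingers measure 114 mm over their backs; the gripper's body (76 mm by 85 mm) begins 54 mm behind the grasp point. The pads swing forward as they close: fully open they stand 13 mm farther back than shut.
Start: joints at [1.167, 0.245, 1.558, -0, 1.339, -0.174], TCP at [148.055, 632.925, 235.49] pointing down, gripper open.
Joint ranges: [-3.13, 3.13], [-1.02, 2.26], [0.13, 2.54], [-0.95, 4.09], [0.21, 2.88], [-2.74, 2.74]. Speed limits (rad/s): [2.57, 2.57, 3.14, 3.14, 3.14, 3.14].

## Interface

Orientations are given as a rotation vector (axis times angle).
In Python, from cell import env gives the robot as it stands.
- The arm moves only by the tool step_arm, never from a script. Its argument "moves" is text: rows parted by semicolons, each of 6 numbers parted by spaces: the shift along the tool's x, y, z in m, then the turn, a rotation vector about the tool's x, y, z in degrees. In form: x y z ax ay az; .... A call has 1 to 5 rows; each row shifts and turns the commanded pose from where the row before left it, along the tool's axes as they then stand; what a row does not reach is not made up. A row lasts 1/8 s, in which the tool goes at most 62.5 mm and 10.7 degrees, less where a joint would pass 70% of its speed; a pose out of reach is approached as far as the arm can. A call with a gripper value outside its range is refused whole. "claw" is the gripper's target within -1 to 1 (fully open at 1, half-way at 0, shut at -1), set as the call begins (left out, the last holds). The fingers move at their own pace and stop on an object; the grip force is fixed at half the most. Time passes only in rows, so rows that do not move let the fingers close. It gives the time, the measured TCP pose, the force, the opening and the grip force at its end, in the units of the state.
- env.observe(): the state, without advancing time (a new reading comes with each control period).
- env.read_camera(name): name is "scene" or "top" or "wrist"; returns a dict with "pixels" (480x640x3 uint8, red, green, blue), "depth" (480x640 float32, mm along the optical axis (not along the pixel's ray), 0 where there is no reading), "intrinsics" (3x3 intrinsics, pixels), "rvec" (rotation vector, rad) and "tvec" (3), from world to camera coordinates, as OpenCV has them. Camera axes: x right, y down, z forward; pixel columns grow to the right and rows downward; lengths in mm; the calibration is good to about 2 mm. A picture is of the moment at which its call begins.
- env.hand_in(): hands the job in; it is judged then, once.
The state is a dict: "t": time; "joint_positions": joint angles; "joint_vel": joint speeds; "joint_efforts": joint torques, N m; "eef_pos": TCP position; "tool_rot": TCP orientation; "ft_force": force on the tool from outside, world axes, zero at the start; "moment": the same for the moment, N m; "finger_gap": finger opening in mm; "gripper_force": force on a finger pad.
Only numpy, scipy, OpenCV 4.12 (cv2) and the standard library are available. Lean on these libraries where they do the work, as an engineer would, in place of code of your own. Each camera call takes 0.05 s, during which the arm holds its last target. There are 200 camera calls.

## Task

Lift the scanner's white hood by its black front lip to about 65 degrees and let go completely, to see that its friction hinge holds it there by itself before anyone reaches underneath; if it sinks, lift it again, a little higher. Then, with the hood still standing on its own, push the specimen carrier back on the deck until its two holes drop over the two brass studs and it lies flat, and take the arm away. Leave the things lying round the scanner where they are.

Things in the scene. Friction and masses are not known exactly. Their poses are not given: they have to be found in the camera images.
- scanner: bench specimen scanner, fixed, 210 deep (x) x 220 wide (y) mm. Origin: centre of its underside on the bench; x to its back (away from the robot), y to its left, z up. Its grey base is 46 mm high; its top is the deck, its front face at x = -105 mm. Behind x = +63 mm: a low black housing, up to z = 64 mm. A fixed grinder 0.3 m high fills x > 0.40, y 0.16 to 0.56 m (world).
- hood (a joint): angle (rad) of the white hood, hinged at the back, open below: 0 closed (covers the deck from x = -105 to +61 mm, z = 48 to 100 mm), grows as its front is lifted, stop at 1.75. Friction (0.42 N m) holds it; 0.6 kg, hidden +-30 %, centre of mass 101 mm from the hinge: above 55 degrees it always stays, lower a heavy one may sink. Lifting takes 4 to 7 N at the lip.
- hood_hinge (a point): point on the hinge axis, mid-width, 62 mm behind the scanner's origin and 75 mm above the bench; its axes are the scanner's
- hood_lip (a point): middle of the lower front edge of the hood's black lip (80 wide, 6 thick, 22 mm out from the hood's front); moves with the hood. From the hinge axis 189 mm forward and 25 mm down when closed, then 50 mm above the bench, with free space under it: closed fingertips of a tilted tool reach under it from the front
- carrier: loose aluminium plate 100 (x) x 130 (y) x 6 mm, 0.3 kg, with a green and a red specimen fixed on it (23 mm high in all). Origin: centre of the underside; x to the back. On the deck between guide rails (10 mm high, 2 mm play), 16 to 28 mm short of home, rear propped on the studs (slope 0.1 rad). Home: flat, origin 15 mm in front of the scanner's, 46 mm above the bench
- flange (a point): middle of the outer (front) face of the carrier's upturned front flange, 16 mm above the plate's underside; the flange is 26 mm high, 126 mm wide, 4 mm thick; push here. When home it is 65 mm in front of the scanner's origin and 62 mm above the bench
- hole_left (a point): centre of the carrier's left hole (15 mm across) at the plate's underside, 5 mm behind the plate's middle, 48 mm to the left
- hole_right (a point): centre of the carrier's right hole (15 mm across) at the plate's underside, 5 mm behind the plate's middle, 48 mm to the right
- stud_left (a point): top of the left brass stud on the deck, 10 mm across, 7.5 mm high, 10 mm in front of the scanner's origin, 48 mm to the left
- stud_right (a point): top of the right brass stud, as the left, 48 mm to the right
- petri: small dish, 59 x 59 x 15 mm, bystander; origin: centre of its underside
- caliper: caliper, 62 x 188 x 10 mm, lying in front of the scanner, bystander; origin: centre of its underside
- loupe: black eye loupe, 42 mm across, 30 mm high, bystander; origin: centre of its underside
- mount_black: black specimen mount, 30 mm across, 19 mm high, bystander; origin: centre of its underside

How it is judged:
By the outcome, as a careful person would: the job done as asked, in the order asked, and still so for the second after the job is handed in, with the robot touching nothing.
It also fails if it takes over 64 s, if anything falls off the work surface, if the arm or the gripper's body presses on something with over 40 N, if the wrist force passes 120 N, or if a joint passes its speed limit or range.

## Working session

There is one attempt and no reset: what is moved stays moved. The work goes in short steps, Python scripts to look and compute and a tool call to move; the robot and the scene stay as the last step left them, time stands still between calls to the robot, and variables do not carry over. Pictures are saved under pics/ and viewed, at most 10 in all, crops included, and the job is handed in when it is done.

Besides the shell and the picture viewer there is one more tool, called by a JSON object that holds its "name" and its "arguments". step_arm: Moves the arm, as the interface text tells. Its arguments: {"type":"object","properties":{"moves":{"type":"string"},"claw":{"type":"number"}},"required":["moves"]}

```bash
ls; mkdir -p pics
cat > h.py <<'E'
import numpy as np, cv2
from scipy.spatial.transform import Rotation as R
from cell import env
def cam(n):
    c=env.read_camera(n); c['R']=cv2.Rodrigues(np.array(c['rvec'],float))[0]; c['t']=np.array(c['tvec'],float).ravel(); return c
def cloud(c):
    K=c['intrinsics']; v,u=np.mgrid[:480,:640]; d=c['depth']
    P=np.stack([(u-K[0][2])/K[0][0]*d,(v-K[1][2])/K[1][1]*d,d],-1)
    W=(P-c['t'])@c['R']; W[d==0]=np.nan; return W
E
python3 - <<'E'
from h import *
for n in ['scene','top']:
    c=cam(n); cv2.imwrite(f'pics/{n}0.png',c['pixels'][...,::-1]); np.save(f'{n}0.npy',cloud(c))
s=env.observe(); print(s, env.tip_reach)
E
```

```text
pics
{'t': 0.1, 'joint_positions': array([ 1.16690419e+00,  2.45714699e-01,  1.55889296e+00,  5.08923184e-06,
        1.33871863e+00, -1.74105699e-01]), 'joint_vel': array([ 0.0003381 , -0.000383  , -0.00198191,  0.00243294, -0.00256308,
        0.00046004]), 'joint_efforts': array([ 9.80752384e-05, -4.30682480e+01, -3.27125359e+01, -7.31555429e-05,
        2.82048510e-03,  1.41445486e-05]), 'eef_pos': array([147.84866961, 632.45185959, 234.5089531 ]), 'tool_rot': array([-3.60098635e-01, -3.12038341e+00,  2.60762275e-03]), 'ft_force': array([-0.6070244 , -0.4070435 ,  0.29287569]), 'moment': array([ 0.01747693,  0.0760703 , -0.0342656 ]), 'gripper_force': 0.0, 'finger_gap': 85.1540711326695} 25.0
```

View pics/scene0.png

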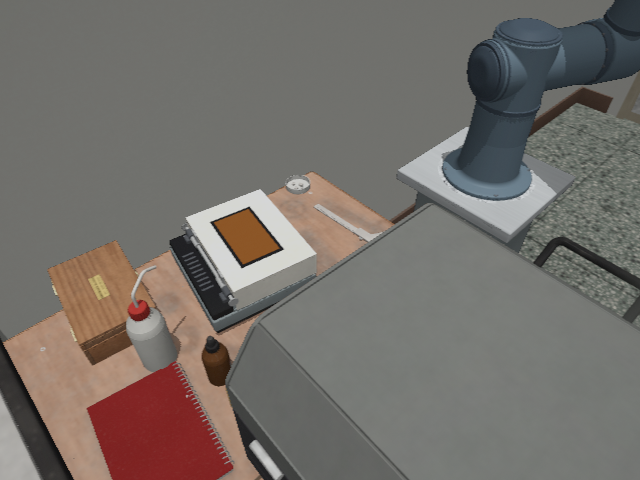

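View pics/top0.png

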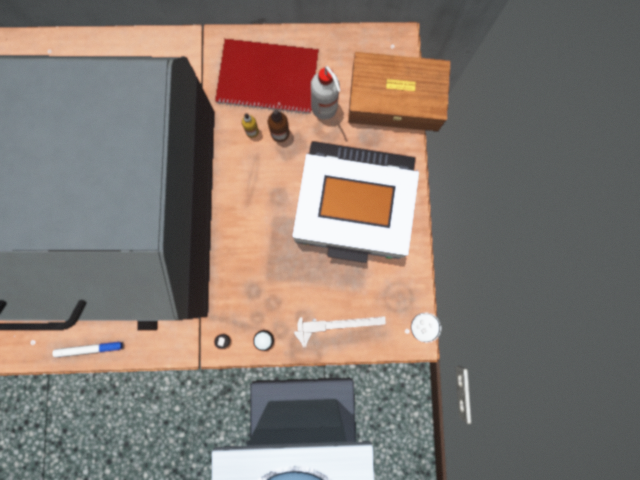

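The top view has x up and y left. The scanner is at about (357,200), slightly yawed, with its lip at (348,254). The caliper lies at (340,325), the petri dish at (425,327), and the loupe and mount at (263,340) and (222,341).

Run:
```python
from h import *
for n in ['top','scene']:
    W=np.load(n+'0.npy'); im=cv2.imread(f'pics/{n}0.png')
    z=W[...,2]; m=(abs(z-100)<6)&(W[...,0]>350)&(abs(W[...,1])<300)
    m=cv2.morphologyEx(m.astype(np.uint8),cv2.MORPH_OPEN,np.ones((5,5)))
    k,l,s,_=cv2.connectedComponentsWithStats(m); i=1+np.argmax(s[1:,4]); 
    p=W[l==i]; r=cv2.minAreaRect(p[:,:2].astype(np.float32)); print(n,r,np.median(p[:,2]),cv2.boxPoints(r))
W=np.load('top0.npy')
for u,v in [(348,250),(348,255),(335,255),(363,255),(348,259),(327,256),(368,258),(340,325),(305,325),(300,340),(425,327),(263,340),(320,150),(408,160),(340,290)]: print(u,v,W[v,u].round())
```

```text
top ((618.3958740234375, -134.8871612548828), (220.0819549560547, 167.584228515625), 79.60253143310547) 100.4523625285002 [[ 516.11993  -227.99878 ]
 [ 680.95233  -258.24365 ]
 [ 720.6718    -41.775543]
 [ 555.8394    -11.53067 ]]
scene ((619.171630859375, -134.64027404785156), (222.5758819580078, 167.2269744873047), 79.35624694824219) 101.08573522953009 [[ 516.44165  -228.56989 ]
 [ 680.7914   -259.45703 ]
 [ 721.9016    -40.710663]
 [ 557.5519     -9.823517]]
348 250 [ 534. -120.   55.]
348 255 [ 524. -119.   53.]
335 255 [524. -93.  57.]
363 255 [ 523. -149.   59.]
348 259 [ 516. -119.   55.]
327 256 [523. -77.  57.]
368 258 [ 522. -165.   -0.]
340 325 [ 386. -102.    5.]
305 325 [388. -30.   8.]
300 340 [358. -19.   6.]
425 327 [ 376. -277.    2.]
263 340 [362.  53.  27.]
320 150 [738. -69.  63.]
408 160 [ 714. -247.   62.]
340 290 [ 457. -104.   -1.]
```

```bash
cat >> h.py <<'E'
O=np.array([640.4,-138.8,0]); A=np.deg2rad(-10.5)
S=np.array([[np.cos(A),-np.sin(A),0],[np.sin(A),np.cos(A),0],[0,0,1]])
def ori(p):
    p=np.deg2rad(p); z=S@[np.cos(p),0,-np.sin(p)]; y=S[:,1]; return np.stack([np.cross(y,z),y,z],1)
def tip(x,y,z,p):           # scanner coords of fingertip -> TCP pose
    M=ori(p); return O+S@[x,y,z]-25*M[:,2],M
def lip(th):
    t=np.deg2rad(th);c,s=np.cos(t),np.sin(t); return 62-(189*c+25*s),75+189*s-25*c
def lift(th,p,d=18,off=11): # lip edge on the finger's upper face, d behind tip
    M=ori(p); x,z=lip(th); C=O+S@[x,0,z]; return C+d*M[:,2]+off*M[:,0]-25*M[:,2],M
def rows(targets,start=None,n=None):
    s=env.observe(); P,M=(s['eef_pos'],R.from_rotvec(s['tool_rot']).as_matrix()) if start is None else start
    for k,(p,m) in enumerate(targets):
        rv=R.from_matrix(M.T@m).as_rotvec(); a=np.rad2deg(np.linalg.norm(rv)); d=np.linalg.norm(p-P)
        N=int(max(1,np.ceil(max(d/60,a/10)))) if n is None else n
        for i in range(N):
            q=P+(p-P)/N; m2=M@R.from_rotvec(rv/N).as_matrix()
            t=M.T@(q-P)/1000; w=np.rad2deg(rv/N)
            print(k,*['%.3f'%v for v in t],*['%.1f'%v for v in w],end=';\n'); P,M=q,m2
E
python3 - <<'E'
from h import *
D=ori(90)
rows([(np.array([170,600,300.]),D),(np.array([290,250,300.]),D),(np.array([370,-60,250.]),D),tip(-190,0,120,50),tip(-165,0,50,40),tip(-160,0,18,40),tip(-113,0,17,40)])
E
```

```text
0 -0.014 -0.013 -0.033 -0.0 -0.0 -1.3;
0 -0.007 -0.007 -0.016 -0.0 -0.0 -1.3;
1 -0.027 -0.047 -0.002 0.0 0.0 -0.0;
1 -0.023 -0.040 -0.002 0.0 0.0 -0.0;
1 -0.020 -0.035 -0.002 0.0 0.0 -0.0;
1 -0.017 -0.030 -0.001 0.0 0.0 -0.0;
1 -0.015 -0.025 -0.001 0.0 0.0 -0.0;
1 -0.012 -0.022 -0.001 0.0 0.0 -0.0;
1 -0.011 -0.019 -0.001 0.0 0.0 -0.0;
2 -0.025 -0.050 0.006 -0.0 0.0 -0.0;
2 -0.022 -0.044 0.005 -0.0 0.0 -0.0;
2 -0.019 -0.038 0.004 -0.0 0.0 -0.0;
2 -0.017 -0.034 0.004 -0.0 0.0 -0.0;
2 -0.015 -0.029 0.003 -0.0 0.0 -0.0;
2 -0.013 -0.026 0.003 -0.0 0.0 -0.0;
2 -0.011 -0.023 0.002 -0.0 0.0 -0.0;
2 -0.010 -0.020 0.002 -0.0 0.0 -0.0;
3 -0.029 -0.033 0.025 0.0 -8.0 -0.0;
3 -0.020 -0.027 0.023 0.0 -8.0 -0.0;
3 -0.013 -0.021 0.021 0.0 -8.0 -0.0;
3 -0.008 -0.017 0.018 0.0 -8.0 -0.0;
3 -0.004 -0.014 0.015 0.0 -8.0 -0.0;
4 0.007 -0.018 0.044 -0.0 -3.3 0.0;
4 0.006 -0.012 0.029 -0.0 -3.3 0.0;
4 0.005 -0.008 0.019 -0.0 -3.3 0.0;
5 0.017 -0.008 0.031 -0.0 0.0 -0.0;
5 0.009 -0.004 0.015 -0.0 0.0 -0.0;
6 -0.021 -0.004 0.052 -0.0 0.0 0.0;
```

```bash
sed -i 's|q=P+(p-P)/N;|q=P+(p-P)/(N-i);|' h.py
cat > plan1.py <<'E'
from h import *
D=ori(90)
rows([(np.array([170,600,300.]),D),(np.array([290,250,300.]),D),(np.array([370,-60,250.]),D),tip(-190,0,120,50),tip(-165,0,50,40),tip(-160,0,18,40),tip(-113,0,17,40)])
E
python3 plan1.py
```

```text
0 -0.014 -0.013 -0.033 -0.0 -0.0 -1.3;
0 -0.014 -0.014 -0.033 -0.0 -0.0 -1.3;
1 -0.026 -0.046 0.000 0.0 0.0 -0.0;
1 -0.026 -0.046 0.000 0.0 0.0 -0.0;
1 -0.026 -0.046 0.000 0.0 0.0 -0.0;
1 -0.026 -0.046 0.000 0.0 0.0 -0.0;
1 -0.026 -0.046 0.000 0.0 0.0 -0.0;
1 -0.026 -0.046 0.000 0.0 0.0 -0.0;
1 -0.026 -0.046 0.000 0.0 0.0 -0.0;
2 -0.023 -0.048 0.008 -0.0 0.0 -0.0;
2 -0.023 -0.048 0.008 -0.0 0.0 -0.0;
2 -0.023 -0.048 0.008 -0.0 0.0 -0.0;
2 -0.023 -0.048 0.008 -0.0 0.0 -0.0;
2 -0.023 -0.048 0.008 -0.0 0.0 -0.0;
2 -0.023 -0.048 0.008 -0.0 0.0 -0.0;
3 -0.015 -0.006 0.022 0.0 -8.0 -0.0;
3 -0.012 -0.006 0.024 0.0 -8.0 -0.0;
3 -0.008 -0.006 0.025 0.0 -8.0 -0.0;
3 -0.005 -0.006 0.026 0.0 -8.0 -0.0;
3 -0.001 -0.006 0.027 0.0 -8.0 -0.0;
4 0.015 -0.000 0.035 -0.0 -5.0 0.0;
4 0.018 -0.000 0.034 -0.0 -5.0 0.0;
5 0.021 -0.000 0.024 0.0 0.0 0.0;
6 -0.029 -0.000 0.037 -0.0 -0.0 0.0;
```

{"name": "step_arm", "arguments": {"moves": "-0.014 -0.013 -0.033 0 0 -1.3;-0.014 -0.014 -0.033 0 0 -1.3;-0.026 -0.046 0 0 0 0;-0.026 -0.046 0 0 0 0;-0.026 -0.046 0 0 0 0", "claw": -1}}

```text
t: 0.72
eef_pos: [221.1, 448.8, 301.0]
tool_rot: [-0.289, -3.128, 0.001]
ft_force: [1.0, -0.2, 0.5]
finger_gap: 0.2
gripper_force: 0.0
```

{"name": "step_arm", "arguments": {"moves": "-0.026 -0.046 0 0 0 0;-0.026 -0.046 0 0 0 0;-0.026 -0.046 0 0 0 0;-0.026 -0.046 0 0 0 0;-0.023 -0.048 0.008 0 0 0"}}

```text
t: 1.35
eef_pos: [303.5, 197.7, 293.7]
tool_rot: [0.288, 3.127, 0.001]
ft_force: [1.5, -1.0, 0.5]
finger_gap: 0.2
gripper_force: 0.0
```

{"name": "step_arm", "arguments": {"moves": "-0.023 -0.048 0.008 0 0 0;-0.023 -0.048 0.008 0 0 0;-0.023 -0.048 0.008 0 0 0;-0.023 -0.048 0.008 0 0 0;-0.023 -0.048 0.008 0 0 0"}}

```text
t: 1.98
eef_pos: [372.2, -59.6, 253.1]
tool_rot: [0.29, 3.128, 0.0]
ft_force: [0.5, -0.4, -0.7]
finger_gap: -0.1
gripper_force: 0.0
```

```bash
cat > plan2.py <<'E'
from h import *
s=env.observe();print(s['t'],s['eef_pos'],s['ft_force'],s['finger_gap'])
rows([tip(-190,0,120,50),tip(-165,0,50,40),tip(-160,0,18,40),tip(-113,0,17,40)])
E
python3 plan2.py
```

```text
1.975 [372.19998195 -59.62013029 253.10466702] [ 0.51662496 -0.40202889 -0.67357441] -0.07353222604895061
0 -0.018 -0.007 0.028 -0.0 -10.0 -0.0;
0 -0.013 -0.007 0.031 -0.0 -10.0 -0.0;
0 -0.007 -0.007 0.033 -0.0 -10.0 -0.0;
0 -0.001 -0.007 0.034 -0.0 -10.0 -0.0;
1 0.015 -0.000 0.035 -0.0 -5.0 -0.0;
1 0.018 -0.000 0.034 -0.0 -5.0 -0.0;
2 0.021 -0.000 0.024 0.0 0.0 -0.0;
3 -0.029 0.000 0.037 0.0 0.0 -0.0;
```

{"name": "step_arm", "arguments": {"moves": "-0.018 -0.007 0.028 0 -10 0;-0.013 -0.007 0.031 0 -10 0;-0.007 -0.007 0.033 0 -10 0;-0.001 -0.007 0.034 0 -10 0"}}

```text
t: 2.48
eef_pos: [446.6, -101.1, 141.9]
tool_rot: [0.225, 2.435, -0.084]
ft_force: [-44.6, 38.6, -49.6]
finger_gap: -0.1
gripper_force: 0.0
```

{"name": "step_arm", "arguments": {"moves": "0.015 0 0.035 0 -5 0;0.018 0 0.034 0 -5 0;0 0 0 0 0 0"}}

```text
t: 2.85
eef_pos: [475.8, -83.7, 109.7]
tool_rot: [0.231, 2.33, -0.103]
ft_force: [-0.4, -0.2, 0.0]
finger_gap: 0.0
gripper_force: 0.0
```

```bash
cat > plan2.py <<'E'
from h import *
s=env.observe();print(s['t'],s['eef_pos'],s['ft_force'],s['joint_positions'])
rows([tip(-160,0,18,40),tip(-113,0,17,40)])
c=cam('wrist');cv2.imwrite('pics/w1.png',c['pixels'][...,::-1])
E
python3 plan2.py
```

```text
2.85 [475.76728718 -83.6905369  109.69118105] [-0.37078428 -0.15642096  0.00502819] [-0.53728081 -0.34517546  2.53779789  0.94934511  0.29450821 -2.74140168]
0 0.030 -0.012 0.024 -0.4 -2.0 -0.2;
0 0.030 -0.012 0.023 -0.4 -2.0 -0.2;
1 -0.029 0.000 0.037 -0.0 0.0 -0.0;
```

View pics/w1.png

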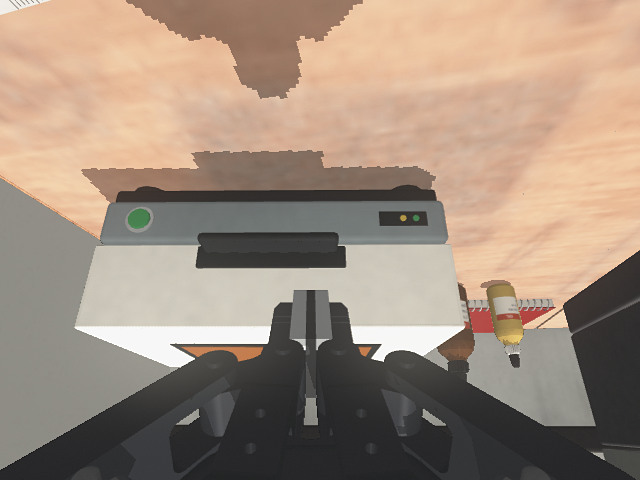

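The arm ran into its wrist limits at this tilt: q5 is small, and q3 and q6 are at their range ends. I'll back up and choose a steeper tilt, using a fitted kinematic model.

Run:
```python
from h import *
s=env.observe();np.save('d1.npy',np.r_[s['joint_positions'],s['eef_pos'],s['tool_rot']])
rows([tip(-190,0,130,60),tip(-215,0,200,80)])
```

```text
0 -0.004 -0.012 -0.025 -0.4 8.0 -0.3;
0 -0.001 -0.012 -0.026 -0.4 8.0 -0.3;
1 -0.007 -0.000 -0.024 0.0 6.7 0.0;
1 -0.004 -0.000 -0.025 0.0 6.7 0.0;
1 -0.002 -0.000 -0.025 0.0 6.7 0.0;
```

{"name": "step_arm", "arguments": {"moves": "-0.004 -0.012 -0.025 -0.4 8 -0.3;-0.001 -0.012 -0.026 -0.4 8 -0.3"}}

```text
t: 3.15
eef_pos: [449.2, -95.0, 143.3]
tool_rot: [0.222, 2.547, -0.054]
ft_force: [-0.2, 0.5, 1.1]
finger_gap: 0.3
gripper_force: 0.0
```

Run:
```python
from h import *
s=env.observe();np.save('d2.npy',np.r_[s['joint_positions'],s['eef_pos'],s['tool_rot']]);print(np.load('d2.npy').round(3))
rows([tip(-215,0,200,80)])
```

```text
[-5.89000e-01 -4.67000e-01  2.46700e+00  3.99000e-01  6.38000e-01
 -2.24700e+00  4.49233e+02 -9.49830e+01  1.43341e+02  2.22000e-01
  2.54700e+00 -5.40000e-02]
0 -0.008 -0.002 -0.027 0.3 7.9 0.1;
0 -0.005 -0.003 -0.028 0.3 7.9 0.1;
0 -0.001 -0.003 -0.028 0.3 7.9 0.1;
```

{"name": "step_arm", "arguments": {"moves": "-0.008 -0.002 -0.027 0.3 7.9 0.1;-0.005 -0.003 -0.028 0.3 7.9 0.1;-0.001 -0.003 -0.028 0.3 7.9 0.1;0 0 0 0 0 0"}}

```text
t: 3.65
eef_pos: [428.1, -100.9, 229.3]
tool_rot: [0.268, 2.943, -0.034]
ft_force: [-0.5, -0.1, -0.7]
finger_gap: -0.2
gripper_force: 0.0
```

```bash
cat > kin.py <<'E'
from h import *
from scipy.optimize import least_squares
def fk(q,k):
    r0,lat,h,L1,L2,a,d=k
    M=R.from_euler('Z',q[0])*R.from_euler('Y',q[1]+q[2]); 
    W=R.from_euler('Z',q[0]).apply([r0+L1*np.sin(q[1]),lat,h+L1*np.cos(q[1])])+M.apply([a,0,L2])
    T=M*R.from_euler('ZYZ',[q[3],q[4],q[5]]); return W+d*T.as_matrix()[:,2],T
E
python3 - <<'E'
from kin import *
s=env.observe();np.save('d3.npy',np.r_[s['joint_positions'],s['eef_pos'],s['tool_rot']]);print(np.load('d3.npy').round(3))
D=[np.r_[1.16690419,.245714699,1.55889296,0,1.33871863,-.174105699,147.84866961,632.45185959,234.5089531,-.360098635,-3.12038341,.00260762]]+[np.load(f'd{i}.npy') for i in (1,2,3)]
for d in D: print((fk(d[:6],[0]*7)[1].inv()*R.from_rotvec(d[9:])).as_rotvec().round(3))
f=lambda k:np.concatenate([fk(d[:6],k)[0]-d[6:9] for d in D])
o=least_squares(f,[0,112,300,450,450,0,200]);print(o.x.round(1),o.fun.round(1))
np.save('k.npy',o.x)
E
```

```text
[-5.24000e-01 -4.05000e-01  2.18800e+00  6.20000e-02  1.18100e+00
 -1.93200e+00  4.28067e+02 -1.00930e+02  2.29289e+02  2.68000e-01
  2.94300e+00 -3.40000e-02]
[-0.     0.     1.571]
[-0.    -0.     1.571]
[ 0.    -0.     1.571]
[-0.    -0.     1.571]
[  0.  112.6 273.5 419.8 568.8  66.2 250. ] [ 0. -0.  0.  0. -0. -0. -0.  0.  0.  0.  0. -0.]
```

```bash
cat >> h.py <<'E'
def ori(p,yaw=-10.5):
    p=np.deg2rad(p); a=np.deg2rad(yaw); f=np.array([np.cos(a),np.sin(a),0]); z=np.cos(p)*f-np.sin(p)*np.array([0,0,1]); y=np.array([-f[1],f[0],0]); return np.stack([np.cross(y,z),y,z],1)
def cor(x,y,z,p,yaw): # upper front corner of fingertip (11 mm up from axis) in scanner coords -> TCP
    M=ori(p,yaw); return O+S@[x,y,z]+11*M[:,0]-25*M[:,2],M
def liftc(th,p,yaw,d=17,y=10,gap=0): # lip edge on upper face, d behind corner; gap below the lip
    M=ori(p,yaw); x,z=lip(th); return O+S@[x,y,z]+(11+gap)*M[:,0]+(d-25)*M[:,2],M
E
cat >> kin.py <<'E'
K=np.load('k.npy') if __import__('os').path.exists('k.npy') else None
LO=np.array([-3.13,-1.02,.13,-.95,.21,-2.74])+.01; HI=np.array([3.13,2.26,2.54,4.09,2.88,2.74])-.01
def ik(P,M,q0):
    def f(q):
        p,T=fk(q,K); return np.r_[(p-P)/100,((T*R.from_euler('Z',np.pi/2)).inv()*R.from_matrix(M)).as_rotvec()]
    o=least_squares(f,np.clip(q0,LO,HI),bounds=(LO,HI)); return o.x,np.abs(o.fun).max()
E
python3 - <<'E'
from kin import *
q0=env.observe()['joint_positions']
for yaw in (-24,-20,-16):
  for p in (40,45,50,55,60):
    P,M=liftc(0,p,yaw,gap=4); q,e=ik(P,M,q0); print(yaw,p,q.round(2),e.round(3), 'lowcorner z %.0f'%(P+25*M[:,2]+11*M[:,0])[2])
for th,p in [(10,62),(20,65),(30,70),(40,75),(50,80),(60,84),(67,87)]:
    P,M=liftc(th,p,-23); q,e=ik(P,M,q0); print(th,p,q.round(2),e.round(3))
E
```

```text
-24 40 [-0.52 -0.04  2.41  1.1   0.22 -2.73] 0.188 lowcorner z 19
-24 45 [-0.52 -0.04  2.41  1.09  0.22 -2.73] 0.132 lowcorner z 20
-24 50 [-0.41 -0.02  2.35 -0.02  0.22 -1.54] 0.102 lowcorner z 20
-24 55 [-0.42 -0.02  2.35 -0.01  0.22 -1.56] 0.015 lowcorner z 21
-24 60 [-0.42 -0.02  2.31 -0.    0.32 -1.56] 0.0 lowcorner z 22
-20 40 [-0.52 -0.04  2.4   1.05  0.22 -2.73] 0.189 lowcorner z 19
-20 45 [-0.52 -0.04  2.4   1.04  0.22 -2.73] 0.103 lowcorner z 20
-20 50 [-0.5  -0.04  2.39  0.76  0.22 -2.44] 0.063 lowcorner z 20
-20 55 [-0.45 -0.03  2.36  0.28  0.22 -1.92] 0.008 lowcorner z 21
-20 60 [-0.44 -0.02  2.32  0.15  0.33 -1.79] 0.0 lowcorner z 22
-16 40 [-0.51 -0.04  2.4   1.01  0.22 -2.73] 0.192 lowcorner z 19
-16 45 [-0.51 -0.04  2.4   1.    0.22 -2.73] 0.107 lowcorner z 20
-16 50 [-0.51 -0.04  2.4   0.99  0.22 -2.73] 0.037 lowcorner z 20
-16 55 [-0.48 -0.04  2.37  0.51  0.24 -2.23] 0.0 lowcorner z 21
-16 60 [-0.47 -0.03  2.32  0.29  0.34 -2.  ] 0.0 lowcorner z 22
10 62 [-0.42 -0.1   2.29  0.02  0.46 -1.61] 0.0
20 65 [-0.42 -0.14  2.24  0.01  0.61 -1.6 ] 0.0
30 70 [-0.41 -0.13  2.15  0.01  0.78 -1.59] 0.0
40 75 [-0.41 -0.09  2.03  0.    0.94 -1.58] 0.0
50 80 [-0.4  -0.03  1.91 -0.    1.08 -1.57] 0.0
60 84 [-0.39  0.05  1.78 -0.    1.2  -1.56] 0.0
67 87 [-0.38  0.11  1.69 -0.    1.29 -1.55] 0.0
```

```bash
cat > plan3.py <<'E'
from kin import *
def sh(t,dx,dz=0): return t[0]+S@[dx,0,dz],t[1]
a=liftc(0,60,-23,d=24,gap=3)
T=[sh(a,-50,80),sh(a,-50,-2),a,liftc(4,60,-23,d=24)]
q=env.observe()['joint_positions']
for t in T: q,e=ik(*t,q); print(q.round(2),e.round(3),(t[0]+25*t[1][:,2]+11*t[1][:,0]).round())
rows(T)
E
python3 plan3.py
```

```text
[-0.46 -0.35  2.42  0.05  0.56 -1.67] 0.0 [459. -93.  97.]
[-0.46 -0.12  2.43  0.09  0.31 -1.71] 0.0 [459. -93.  15.]
[-0.42  0.01  2.31  0.03  0.31 -1.62] 0.0 [ 508. -102.   17.]
[-0.42 -0.03  2.3   0.03  0.35 -1.62] 0.0 [ 510. -103.   31.]
0 -0.002 0.005 0.036 1.4 -6.4 4.0;
0 0.002 0.006 0.036 1.4 -6.4 4.0;
0 0.007 0.006 0.035 1.4 -6.4 4.0;
1 0.021 -0.000 0.036 -0.0 -0.0 -0.0;
1 0.021 0.000 0.036 -0.0 -0.0 -0.0;
2 -0.043 0.011 0.023 -0.0 -0.0 0.0;
3 -0.009 -0.000 -0.012 -0.0 -0.0 0.0;
```

{"name": "step_arm", "arguments": {"moves": "-0.002 0.005 0.036 1.4 -6.4 4;0.002 0.006 0.036 1.4 -6.4 4;0.007 0.006 0.035 1.4 -6.4 4;0.021 0 0.036 0 0 0"}}

```text
t: 4.15
eef_pos: [451.4, -88.2, 76.3]
tool_rot: [0.525, 2.577, -0.139]
ft_force: [1.3, -0.3, 0.2]
finger_gap: -0.2
gripper_force: 0.0
```

{"name": "step_arm", "arguments": {"moves": "0.021 0 0.036 0 0 0;0 0 0 0 0 0;0 0 0 0 0 0"}}

```text
t: 4.53
eef_pos: [453.6, -89.6, 38.1]
tool_rot: [0.526, 2.575, -0.139]
ft_force: [-0.6, -0.2, 0.1]
finger_gap: 0.0
gripper_force: 0.0
```

```bash
cat > plan4.py <<'E'
from kin import *
s=env.observe();print(s['t'],s['joint_positions'].round(3),s['ft_force'].round(1))
rows([liftc(0,60,-23,d=24,gap=3),liftc(4,60,-23,d=24)])
c=cam('wrist');cv2.imwrite('pics/w2.png',c['pixels'][...,::-1])
E
python3 plan4.py
```

```text
4.525 [-0.456 -0.118  2.436  0.089  0.305 -1.701] [-0.6 -0.2  0.1]
0 -0.048 0.010 0.021 -0.0 -0.2 -0.1;
1 -0.009 -0.000 -0.012 -0.0 0.0 0.0;
```

View pics/w2.png

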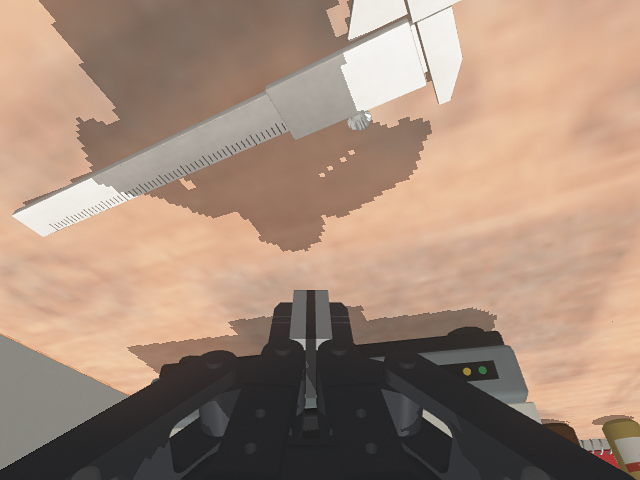

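The fingertips hang in front of the base, clear of the caliper (about (260,130)), with no contact. I'll insert and start lifting.

{"name": "step_arm", "arguments": {"moves": "-0.024 0.005 0.0105 0 0 0;-0.024 0.005 0.0105 0 0 0;0 0 0 0 0 0"}}

```text
t: 4.95
eef_pos: [507.1, -101.0, 44.9]
tool_rot: [0.525, 2.574, -0.139]
ft_force: [0.2, -0.2, -0.2]
finger_gap: -0.1
gripper_force: 0.0
```

{"name": "step_arm", "arguments": {"moves": "-0.005 0 -0.006 0 0 0;-0.004 0 -0.006 0 0 0;0 0 0 0 0 0"}}

```text
t: 5.32
eef_pos: [507.5, -101.4, 58.9]
tool_rot: [0.526, 2.574, -0.139]
ft_force: [0.3, -0.2, 0.3]
finger_gap: 0.0
gripper_force: 0.0
```

```bash
cat > plan5.py <<'E'
from kin import *
s=env.observe();print(s['t'],s['joint_positions'].round(3),s['ft_force'].round(1))
rows([liftc(t,60+27*t/66,-23,d=24) for t in range(8,70,4)],n=1)
E
python3 plan5.py
```

```text
5.325 [-0.421 -0.028  2.3    0.029  0.349 -1.614] [ 0.3 -0.2  0.3]
0 -0.006 -0.001 -0.012 0.0 3.1 -0.1;
1 -0.007 0.000 -0.012 -0.0 1.6 0.0;
2 -0.007 0.000 -0.012 -0.0 1.6 -0.0;
3 -0.007 0.001 -0.011 0.0 1.6 -0.0;
4 -0.008 0.001 -0.011 0.0 1.6 -0.0;
5 -0.008 0.001 -0.011 -0.0 1.6 -0.0;
6 -0.009 0.001 -0.010 0.0 1.6 0.0;
7 -0.009 0.001 -0.010 -0.0 1.6 -0.0;
8 -0.009 0.001 -0.010 0.0 1.6 0.0;
9 -0.010 0.002 -0.009 -0.0 1.6 -0.0;
10 -0.010 0.002 -0.009 -0.0 1.6 -0.0;
11 -0.010 0.002 -0.008 0.0 1.6 -0.0;
12 -0.011 0.002 -0.008 -0.0 1.6 -0.0;
13 -0.011 0.002 -0.007 -0.0 1.6 -0.0;
14 -0.011 0.002 -0.007 0.0 1.6 0.0;
15 -0.012 0.002 -0.007 -0.0 1.6 -0.0;
```

{"name": "step_arm", "arguments": {"moves": "-0.006 -0.001 -0.012 0 2 0;-0.007 0 -0.012 0 1.6 0;0 0 0 0 0 0"}}

```text
t: 5.7
eef_pos: [507.4, -102.5, 86.1]
tool_rot: [0.538, 2.635, -0.125]
ft_force: [-0.3, -0.2, -1.2]
finger_gap: 0.2
gripper_force: 0.0
```

Run:
```python
from h import *
c=cam('scene');a=c['pixels'][150:350,140:380,::-1];cv2.imwrite('pics/s2.png',cv2.resize(a,None,fx=2,fy=2))
c=cam('wrist');cv2.imwrite('pics/w3.png',c['pixels'][...,::-1])
b=cv2.resize(c['pixels'][...,::-1],(480,360)); a=cv2.resize(a,(432,360)); cv2.imwrite('pics/c3.png',cv2.resize(np.hstack([a,b]),(800,316)))
```

```text
(no output)
```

View pics/c3.png

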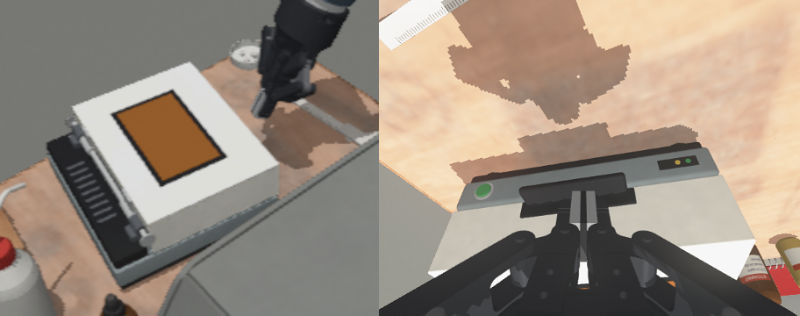

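Run:
```python
from h import *
c=cam('wrist'); W=(cloud(c)-O)@S
s=env.observe(); M=R.from_rotvec(s['tool_rot']).as_matrix(); T=(cloud(c)-s['eef_pos'])@M
print('tip scanner',(S.T@(s['eef_pos']+25*M[:,2]-O)).round(1))
for u in (435,455,520,560,583-0):
  u=int((u-380)/420*640)
  print(u,[(v,*W[v,u].round()) for v in range(240,345,8)])
x=W[...,0];m=(W[...,2]>30)&(T[...,2]<27)&(T[...,2]>8)&(abs(T[...,1])<25)
print(m.sum(), np.nanpercentile(T[m],[1,50,99],axis=0).round(1))
```

```text
tip scanner [-128.7    9.7   61.1]
83 [(240, np.float64(-129.0), np.float64(-135.0), np.float64(0.0)), (248, np.float64(-123.0), np.float64(-139.0), np.float64(0.0)), (256, np.float64(-115.0), np.float64(-144.0), np.float64(-1.0)), (264, np.float64(-109.0), np.float64(-149.0), np.float64(-1.0)), (272, np.float64(-101.0), np.float64(-154.0), np.float64(-0.0)), (280, np.float64(-94.0), np.float64(-159.0), np.float64(-0.0)), (288, np.float64(-87.0), np.float64(-163.0), np.float64(1.0)), (296, np.float64(-79.0), np.float64(-169.0), np.float64(0.0)), (304, np.float64(-69.0), np.float64(-176.0), np.float64(-0.0)), (312, np.float64(81.0), np.float64(-332.0), np.float64(-118.0)), (320, np.float64(86.0), np.float64(-332.0), np.float64(-109.0)), (328, np.float64(89.0), np.float64(-330.0), np.float64(-99.0)), (336, np.float64(94.0), np.float64(-328.0), np.float64(-90.0)), (344, np.float64(100.0), np.float64(-329.0), np.float64(-83.0))]
114 [(240, np.float64(-124.0), np.float64(-116.0), np.float64(-0.0)), (248, np.float64(-119.0), np.float64(-120.0), np.float64(0.0)), (256, np.float64(-111.0), n
[... 2785 characters left out ...]
, (272, np.float64(-106.0), np.float64(4.0), np.float64(32.0)), (280, np.float64(-127.0), np.float64(8.0), np.float64(55.0)), (288, np.float64(-122.0), np.float64(7.0), np.float64(56.0)), (296, np.float64(-152.0), np.float64(14.0), np.float64(84.0)), (304, np.float64(-154.0), np.float64(15.0), np.float64(89.0)), (312, np.float64(-157.0), np.float64(15.0), np.float64(94.0)), (320, np.float64(-160.0), np.float64(16.0), np.float64(100.0)), (328, np.float64(-161.0), np.float64(16.0), np.float64(103.0)), (336, np.float64(-163.0), np.float64(17.0), np.float64(108.0)), (344, np.float64(-162.0), np.float64(16.0), np.float64(110.0))]
796 [[-83.5 -24.6   8.3]
 [-54.4   2.6  18.5]
 [-19.8  24.9  26.8]]
```

Run:
```python
from h import *
c=cam('wrist'); s=env.observe(); M=R.from_rotvec(s['tool_rot']).as_matrix(); T=(cloud(c)-s['eef_pos'])@M
for u in (296,305,318,324): print(u,[(v,*T[v,u].round().astype(int)) for v in range(282,380,7)])
C=(-c['R'].T@c['t']-s['eef_pos'])@M; print('cam in tool',C.round(), 'axis',(c['R'][2]@M).round(2),c['intrinsics'][0][0])
```

```text
296 [(282, np.int64(-1), np.int64(-7), np.int64(33)), (289, np.int64(-5), np.int64(-7), np.int64(33)), (296, np.int64(11), np.int64(-6), np.int64(-6)), (303, np.int64(12), np.int64(-5), np.int64(-12)), (310, np.int64(11), np.int64(-5), np.int64(-16)), (317, np.int64(12), np.int64(-5), np.int64(-22)), (324, np.int64(11), np.int64(-5), np.int64(-25)), (331, np.int64(12), np.int64(-5), np.int64(-30)), (338, np.int64(11), np.int64(-5), np.int64(-33)), (345, np.int64(12), np.int64(-4), np.int64(-38)), (352, np.int64(13), np.int64(-4), np.int64(-43)), (359, np.int64(13), np.int64(-4), np.int64(-46)), (366, np.int64(12), np.int64(-4), np.int64(-48)), (373, np.int64(12), np.int64(-4), np.int64(-50))]
305 [(282, np.int64(0), np.int64(-3), np.int64(31)), (289, np.int64(-4), np.int64(-3), np.int64(32)), (296, np.int64(12), np.int64(-2), np.int64(-6)), (303, np.int64(11), np.int64(-2), np.int64(-11)), (310, np.int64(11), np.int64(-2), np.int64(-15)), (317, np.int64(11), np.int64(-2), np.int64(-20)), (324, np.int64(12), np.int64(-2), np.int64(-26)), (331, np.int64(12), np.int64(-2), np.int64(-30)
[... 1044 characters left out ...]
nt64(-4), np.int64(6), np.int64(32)), (296, np.int64(11), np.int64(5), np.int64(-5)), (303, np.int64(12), np.int64(5), np.int64(-11)), (310, np.int64(12), np.int64(5), np.int64(-17)), (317, np.int64(12), np.int64(4), np.int64(-22)), (324, np.int64(12), np.int64(4), np.int64(-26)), (331, np.int64(12), np.int64(4), np.int64(-30)), (338, np.int64(12), np.int64(4), np.int64(-34)), (345, np.int64(13), np.int64(4), np.int64(-39)), (352, np.int64(12), np.int64(4), np.int64(-42)), (359, np.int64(13), np.int64(4), np.int64(-46)), (366, np.int64(13), np.int64(3), np.int64(-48)), (373, np.int64(13), np.int64(3), np.int64(-52))]
cam in tool [  80.   -0. -139.] axis [-0.31  0.    0.95] 396.37056915312877
```

Run:
```python
from h import *
s=env.observe(); M=R.from_rotvec(s['tool_rot']).as_matrix()
for n in ('scene','wrist','top'):
    c=cam(n); T=(cloud(c)-s['eef_pos'])@M
    m=(abs(T[...,0])<20)&(abs(T[...,1])<20)&(T[...,2]>-60)&(T[...,2]<45)
    print(n,m.sum(), np.histogram(T[m][:,2],bins=range(-60,50,5))[0])
    p=T[m]; p=p[p[:,2]>-15]; print(p[np.argsort(p[:,2])][::max(1,len(p)//25)].round().astype(int).tolist())
print(env.tip_reach)
```

```text
scene 343 [22 29 38 33 12 25 32 28 37 26 31 18 12  0  0  0  0  0  0  0  0]
[[2, 15, -15], [5, 14, -14], [-12, 0, -13], [-10, -4, -12], [-13, -1, -12], [-10, 4, -11], [-5, 15, -11], [-11, 6, -11], [-2, 14, -11], [2, 9, -10], [2, 15, -10], [0, 14, -9], [-8, 6, -9], [-13, 3, -8], [-11, -1, -7], [-6, 10, -7], [2, 14, -7], [-9, 0, -6], [-4, 14, -5], [-8, 11, -5], [-11, -4, -4], [-11, -2, -4], [-11, -1, -2], [-6, 10, -2], [-11, 0, -1], [5, 9, 0], [8, 7, 1], [1, 8, 2], [-9, 6, 2]]
wrist 11948 [ 251 1380 1668 1963  633  998  545  637  557  510  443  272    5    0
    0    0    0  184 1516  385    1]
[[7, -14, -15], [12, 6, -13], [8, 8, -12], [12, 2, -11], [11, -3, -10], [8, -13, -8], [11, 0, -7], [12, 6, -5], [11, 7, -4], [11, 2, -1], [-1, -2, 29], [1, 1, 30], [-1, 8, 31], [-17, 19, 31], [3, 9, 31], [0, -10, 32], [-3, -14, 32], [-3, -20, 32], [-5, 14, 33], [4, 5, 33], [-15, 19, 34], [5, 13, 34], [-9, -12, 35], [-11, 12, 36], [-13, -10, 36], [-16, -20, 38]]
top 345 [  2   4  16  17  13  11   7   9  11  14  10  10   0   0   0   0   0  21
 114  81   5]
[[-7, -7, -15], [-6, 13, -12], [-7, -8, -8], [-10, 2, -3], [-6, 4, 29], [4, 11, 29], [-18, 17, 31], [-3, 9, 31], [1, 19, 31], [-4, -16, 32], [-18, 11, 32], [-1, 13, 33], [1, 2, 33], [-5, 19, 33], [-10, 2, 34], [-14, -20, 34], [-10, 6, 35], [-11, -13, 35], [-2, -3, 35], [-15, -1, 36], [-15, -7, 37], [-15, 2, 37], [-18, 1, 38], [-14, 4, 38], [-16, 0, 39], [-16, -19, 40]]
25.0
```

All three cameras put the shut fingertips about 1 mm ahead of the TCP, not 25 mm, so the fingers never got under the lip. I'll replan with the measured reach.

```bash
sed -i 's/-25\*M\[:,2\]/-TIP*M[:,2]/g; s/(d-25)\*M/(d-TIP)*M/; s/^O=np/TIP=1.0\nO=np/' h.py; grep -n TIP h.py
python3 - <<'E'
from kin import *
q0=env.observe()['joint_positions']
for yaw in (-23,):
  for p in (48,52,56,60):
    P,M=liftc(0,p,yaw,d=24,gap=3); q,e=ik(P,M,q0); print(yaw,p,q.round(2),e.round(3), 'lowcorner z %.0f'%(P+TIP*M[:,2]+11*M[:,0])[2])
def sh(t,dx,dz=0): return t[0]+S@[dx,0,dz],t[1]
for p in (52,56):
    a=liftc(0,p,-23,d=24,gap=3)
    T=[sh(a,-45,30),sh(a,-45,-2),sh(a,-20),a,liftc(6,p,-23,d=24)]; q=q0
    for t in T: q,e=ik(*t,q); print(q.round(2),e.round(3))
    rows(T)
E
```

```text
10:TIP=1.0
16:    M=ori(p); return O+S@[x,y,z]-TIP*M[:,2],M
20:    M=ori(p); x,z=lip(th); C=O+S@[x,0,z]; return C+d*M[:,2]+off*M[:,0]-TIP*M[:,2],M
33:    M=ori(p,yaw); return O+S@[x,y,z]+11*M[:,0]-TIP*M[:,2],M
35:    M=ori(p,yaw); x,z=lip(th); return O+S@[x,y,z]+(11+gap)*M[:,0]+(d-TIP)*M[:,2],M
-23 48 [-0.51  0.08  2.33  1.08  0.22 -2.73] 0.127 lowcorner z 15
-23 52 [-0.44  0.09  2.28  0.17  0.22 -1.77] 0.108 lowcorner z 16
-23 56 [-0.42  0.09  2.28  0.07  0.22 -1.66] 0.043 lowcorner z 16
-23 60 [-0.42  0.09  2.27  0.04  0.25 -1.63] 0.0 lowcorner z 17
[-0.47 -0.12  2.43  0.24  0.22 -1.86] 0.044
[-0.51 -0.02  2.42  0.68  0.22 -2.34] 0.078
[-0.47  0.04  2.34  0.36  0.22 -1.98] 0.102
[-0.44  0.09  2.28  0.17  0.22 -1.77] 0.108
[-0.43  0.03  2.3   0.11  0.22 -1.7 ] 0.07
0 0.019 -0.005 0.007 0.0 -6.0 -0.0;
0 0.020 -0.005 0.005 0.0 -6.0 -0.0;
1 0.020 -0.000 0.025 -0.0 0.0 -0.0;
2 -0.020 0.005 0.013 -0.0 0.0 -0.0;
3 -0.015 0.004 0.012 0.0 0.0 -0.0;
4 -0.014 -0.000 -0.017 0.0 0.0 -0.0;
[-0.45 -0.12  2.42  0.12  0.25 -1.73] 0.0
[-0.46 -0.01  2.39  0.2   0.22 -1.82] 0.047
[-0.44  0.04  2.33  0.12  0.22 -1.72] 0.045
[-0.42  0.09  2.28  0.07  0.22 -1.66] 0.043
[-0.42  0.03  2.3   0.06  0.22 -1.64] 0.004
0 0.041 -0.009 0.014 0.0 -8.0 -0.1;
1 0.018 -0.000 0.027 0.0 -0.0 -0.0;
2 -0.021 0.005 0.012 0.0 -0.0 -0.0;
3 -0.016 0.004 0.011 0.0 -0.0 -0.0;
4 -0.013 -0.000 -0.017 0.0 -0.0 0.0;
```

```bash
cat > plan6.py <<'E'
from kin import *
def sh(t,dx,dz=0): return t[0]+S@[dx,0,dz],t[1]
q=env.observe()['joint_positions']
a=liftc(0,62,-23,d=22,gap=3)
T=[sh(a,-40,35),sh(a,-40,-1),sh(a,-18),a,liftc(5,62.5,-23,d=22)]
for t in T: q,e=ik(*t,q); print(q.round(2),e.round(3),(t[0]+11*t[1][:,0]).round())
rows(T)
E
python3 plan6.py
```

```text
[-0.45 -0.11  2.36  0.06  0.4  -1.66] 0.0 [467. -94.  55.]
[-0.45 -0.    2.36  0.07  0.3  -1.68] 0.0 [467. -94.  19.]
[-0.43  0.05  2.31  0.05  0.3  -1.65] 0.0 [488. -98.  20.]
[-0.42  0.09  2.26  0.03  0.31 -1.62] 0.0 [ 506. -101.   20.]
[-0.42  0.04  2.26  0.03  0.36 -1.61] 0.0 [ 507. -102.   38.]
0 0.037 -0.008 0.009 0.0 -2.0 -0.1;
1 0.017 -0.000 0.032 -0.0 -0.0 0.0;
2 -0.019 0.005 0.009 0.0 0.0 0.0;
3 -0.016 0.004 0.008 0.0 0.0 0.0;
4 -0.009 -0.000 -0.015 0.0 0.5 0.0;
```

{"name": "step_arm", "arguments": {"moves": "0.037 -0.008 0.009 0 -2 0;0.017 0 0.032 0 0 0;0 0 0 0 0 0;-0.019 0.005 0.009 0 0 0;0 0 0 0 0 0"}}

```text
t: 6.68
eef_pos: [500.1, -102.4, 27.2]
tool_rot: [0.53, 2.601, -0.133]
ft_force: [0.2, 0.5, 0.3]
finger_gap: 0.1
gripper_force: 0.0
```

{"name": "step_arm", "arguments": {"moves": "-0.008 0.002 0.004 0 0 0;-0.008 0.002 0.004 0 0 0;0 0 0 0 0 0"}}

```text
t: 7.05
eef_pos: [516.2, -104.8, 25.7]
tool_rot: [0.531, 2.604, -0.132]
ft_force: [-0.6, -0.9, -0.5]
finger_gap: 0.1
gripper_force: 0.0
```

{"name": "step_arm", "arguments": {"moves": "-0.005 0 -0.008 0 0 0;-0.004 0 -0.007 0 0.5 0;0 0 0 0 0 0"}}

```text
t: 7.42
eef_pos: [513.8, -104.0, 41.5]
tool_rot: [0.534, 2.62, -0.128]
ft_force: [-8.3, 1.0, -1.0]
finger_gap: 0.5
gripper_force: 4.1
```

```bash
cat > plan7.py <<'E'
from kin import *
import sys
s=env.observe();print(s['t'],s['joint_positions'].round(2),s['ft_force'].round(1))
rows([liftc(t,62+26*t/66,-23,d=22) for t in range(int(sys.argv[1]),71,4)],n=1)
E
python3 plan7.py 9
```

```text
7.425 [-0.42  0.04  2.26  0.02  0.37 -1.61] [-8.3  1.  -1. ]
0 -0.008 -0.001 -0.013 0.0 2.7 -0.1;
1 -0.006 0.000 -0.012 -0.0 1.6 -0.0;
2 -0.006 0.000 -0.012 0.0 1.6 0.0;
3 -0.007 0.001 -0.012 0.0 1.6 0.0;
4 -0.007 0.001 -0.011 -0.0 1.6 -0.0;
5 -0.007 0.001 -0.011 0.0 1.6 -0.0;
6 -0.008 0.001 -0.011 -0.0 1.6 0.0;
7 -0.008 0.001 -0.010 -0.0 1.6 0.0;
8 -0.009 0.002 -0.010 0.0 1.6 0.0;
9 -0.009 0.002 -0.009 0.0 1.6 0.0;
10 -0.009 0.002 -0.009 0.0 1.6 -0.0;
11 -0.010 0.002 -0.009 0.0 1.6 0.0;
12 -0.010 0.002 -0.008 -0.0 1.6 -0.0;
13 -0.010 0.002 -0.008 0.0 1.6 0.0;
14 -0.011 0.002 -0.007 0.0 1.6 -0.0;
15 -0.011 0.002 -0.007 0.0 1.6 -0.0;
```

{"name": "step_arm", "arguments": {"moves": "-0.008 0 -0.013 0 2.7 0;-0.006 0 -0.012 0 1.6 0;0 0 0 0 0 0"}}

```text
t: 7.8
eef_pos: [511.8, -103.0, 67.7]
tool_rot: [0.55, 2.702, -0.108]
ft_force: [-18.2, 3.5, 0.1]
finger_gap: 0.3
gripper_force: 8.4
```

```bash
cat > hood.py <<'E'
from kin import *
s=env.observe(); print(s['t'],s['ft_force'].round(1),s['joint_positions'].round(2))
for n in ('top','scene'):
    c=cam(n); W=(cloud(c)-O)@S; px=c['pixels'].astype(int)
    w=(px.min(-1)>175)&(np.ptp(px,axis=-1)<30)&(W[...,0]>-140)&(W[...,0]<200)&(abs(W[...,1])<108)&(W[...,2]>58)
    p=W[w]
    if len(p)<50: print(n,len(p)); continue
    v=p-[62,0,75]; th=np.arange(0,100,.5); best=[]
    for t in np.deg2rad(th):
        f=-v[:,0]*np.cos(t)+v[:,2]*np.sin(t); nn=v[:,0]*np.sin(t)+v[:,2]*np.cos(t)
        best.append(np.mean((abs(nn-25)<3)&(f>0)&(f<170)))
    print(n,len(p),'hood deg',th[np.argmax(best)],max(best))
    if n=='scene': cv2.imwrite('pics/last_s.png',px[...,::-1])
E
python3 hood.py; python3 plan7.py 17|tail -n +2|head -6
```

```text
7.8 [-18.2   3.5   0.1] [-0.42 -0.    2.22  0.01  0.54 -1.6 ]
top 6571 hood deg 10.0 0.9325825597321564
scene 5158 hood deg 10.5 0.9602559131446297
0 -0.010 -0.000 -0.013 0.0 1.1 -0.0;
1 -0.007 0.001 -0.012 -0.0 1.6 0.0;
2 -0.007 0.001 -0.011 0.0 1.6 -0.0;
3 -0.007 0.001 -0.011 -0.0 1.6 -0.0;
4 -0.008 0.001 -0.011 -0.0 1.6 0.0;
5 -0.008 0.001 -0.010 0.0 1.6 0.0;[ WARN:0@1.433] global loadsave.cpp:1063 imwrite_ Unsupported depth image for selected encoder is fallbacked to CV_8U.
```

Run:
```python
from kin import *
q0=env.observe()['joint_positions']
for th,p in [(9,54),(9,57),(14,56),(20,57),(30,60),(40,65),(50,72),(60,79),(67,84)]:
    q,e=ik(*liftc(th,p,-23,d=18),q0); print(th,p,q.round(2),e.round(3))
rows([liftc(9,57,-23,d=18)]); s=env.observe(); P,M=s['eef_pos'],R.from_rotvec(s['tool_rot']).as_matrix()
C=S.T@(P+M@[-11,0,TIP]-O); x,z=lip(10); print('corner',C,'lip',x,z,'d',-((x-C[0])*(S.T@M[:,2])[0]+(z-C[2])*M[2,2]))
```

```text
9 54 [-0.42 -0.02  2.32  0.06  0.22 -1.65] 0.01
9 57 [-0.42 -0.02  2.31  0.04  0.28 -1.63] 0.0
14 56 [-0.42 -0.06  2.31  0.04  0.3  -1.63] 0.0
20 57 [-0.42 -0.1   2.29  0.03  0.37 -1.61] 0.0
30 60 [-0.41 -0.13  2.23  0.01  0.52 -1.59] 0.0
40 65 [-0.41 -0.11  2.13  0.    0.69 -1.58] 0.0
50 72 [-0.4  -0.05  2.   -0.    0.88 -1.56] 0.0
60 79 [-0.39  0.04  1.85 -0.    1.06 -1.55] 0.0
67 84 [-0.38  0.11  1.74 -0.    1.19 -1.55] 0.0
0 -0.001 -0.000 0.004 0.0 -5.3 -0.0;
0 -0.000 -0.000 0.005 0.0 -5.3 -0.0;
corner [-122.74194919    9.44343503   70.610661  ] lip -128.46986976098057 83.19931175374464 d 13.769713317720665
```

{"name": "step_arm", "arguments": {"moves": "0 0 0.004 0 -5 0;0 0 0.005 0 -5 0;0 0 0 0 0 0"}}

```text
t: 8.28
eef_pos: [514.2, -103.8, 57.3]
tool_rot: [0.516, 2.533, -0.148]
ft_force: [-16.0, 3.7, -4.8]
finger_gap: -0.0
gripper_force: 8.1
```

```bash
python3 hood.py 2>/dev/null
cat > plan8.py <<'E'
from kin import *
import sys
f=lambda t:np.interp(t,[9,20,30,40,50,60,67,72],[56,57,60,65,72,79,84,86])
s=env.observe(); P,M=s['eef_pos'],R.from_rotvec(s['tool_rot']).as_matrix(); th=float(sys.argv[1])
C=S.T@(P+M@[-11,0,TIP]-O); x,z=lip(th); a=S.T@M
print('d %.1f perp %.1f p %.1f'%(-(np.array([x,C[1],z])-C)@a[:,2],-(np.array([x,C[1],z])-C)@a[:,0],np.degrees(np.arcsin(-M[2,2]))))
rows([liftc(t,f(t),-23,d=18) for t in np.arange(th+4,72,4)],n=1)
E
python3 plan8.py 9
```

```text
8.275 [-16.    3.7  -4.8] [-0.42 -0.01  2.3   0.04  0.29 -1.62]
top 6626 hood deg 7.0 0.9271053425897978
scene 5097 hood deg 7.5 0.9566411614675299
d 18.9 perp 2.9 p 57.8
0 -0.011 -0.001 -0.012 0.0 -1.4 -0.0;
1 -0.009 0.000 -0.010 -0.0 0.4 0.0;
2 -0.009 0.001 -0.010 -0.0 0.6 0.0;
3 -0.009 0.001 -0.009 -0.0 1.2 -0.0;
4 -0.010 0.001 -0.009 0.0 1.2 0.0;
5 -0.010 0.001 -0.008 0.0 1.8 -0.0;
6 -0.010 0.001 -0.008 -0.0 2.0 0.0;
7 -0.010 0.002 -0.008 -0.0 2.2 -0.0;
8 -0.011 0.002 -0.007 0.0 2.8 0.0;
9 -0.011 0.002 -0.007 0.0 2.8 0.0;
10 -0.011 0.002 -0.007 -0.0 2.8 -0.0;
11 -0.011 0.002 -0.007 -0.0 2.8 -0.0;
12 -0.011 0.002 -0.006 0.0 2.8 0.0;
13 -0.011 0.002 -0.006 0.0 2.9 0.0;
14 -0.011 0.002 -0.006 -0.0 2.2 0.0;
```

{"name": "step_arm", "arguments": {"moves": "-0.009 0 -0.012 0 -1 0;-0.009 0 -0.01 0 0 0;-0.009 0 -0.01 0 0.6 0;0 0 0 0 0 0"}}

```text
t: 8.88
eef_pos: [520.4, -105.9, 100.9]
tool_rot: [0.513, 2.524, -0.15]
ft_force: [-16.3, 7.5, -0.6]
finger_gap: 0.1
gripper_force: 7.2
```

```bash
python3 hood.py 2>/dev/null; python3 plan8.py 17
```

```text
8.875 [-16.3   7.5  -0.6] [-0.42 -0.11  2.29  0.03  0.39 -1.61]
top 7305 hood deg 21.0 0.78507871321013
scene 5272 hood deg 21.0 0.9713581183611533
d 6.7 perp -9.3 p 57.1
0 0.000 -0.000 0.002 0.1 0.2 -0.0;
1 -0.009 0.001 -0.009 0.0 1.2 -0.0;
2 -0.010 0.001 -0.009 0.0 1.2 0.0;
3 -0.010 0.001 -0.008 0.0 1.8 0.0;
4 -0.010 0.001 -0.008 0.0 2.0 0.0;
5 -0.010 0.002 -0.008 0.0 2.2 -0.0;
6 -0.011 0.002 -0.007 0.0 2.8 0.0;
7 -0.011 0.002 -0.007 -0.0 2.8 -0.0;
8 -0.011 0.002 -0.007 -0.0 2.8 -0.0;
9 -0.011 0.002 -0.007 -0.0 2.8 -0.0;
10 -0.011 0.002 -0.006 0.0 2.8 0.0;
11 -0.011 0.002 -0.006 0.0 2.9 0.0;
12 -0.011 0.002 -0.006 -0.0 2.2 0.0;
```

```bash
python3 plan8.py 21|head -7
```

```text
d 16.3 perp -0.1 p 57.1
0 -0.009 0.001 -0.008 0.1 1.4 -0.0;
1 -0.010 0.001 -0.009 0.0 1.2 0.0;
2 -0.010 0.001 -0.008 0.0 1.8 -0.0;
3 -0.010 0.001 -0.008 -0.0 2.0 0.0;
4 -0.010 0.002 -0.008 -0.0 2.2 -0.0;
5 -0.011 0.002 -0.007 0.0 2.8 0.0;
```

{"name": "step_arm", "arguments": {"moves": "-0.009 0.001 -0.008 0 1.4 0;-0.01 0.001 -0.009 0 1.2 0;-0.01 0.001 -0.008 0 1.8 0;-0.01 0.001 -0.008 0 2 0;0 0 0 0 0 0"}}

```text
t: 9.6
eef_pos: [541.9, -111.2, 154.9]
tool_rot: [0.534, 2.618, -0.128]
ft_force: [-2.8, 0.5, -0.4]
finger_gap: -0.2
gripper_force: 1.4
```

```bash
python3 hood.py 2>/dev/null; python3 plan8.py 37
```

```text
9.6 [-2.8  0.5 -0.4] [-0.41 -0.13  2.16  0.01  0.63 -1.58]
top 6915 hood deg 39.0 0.6309472161966739
scene 5333 hood deg 39.5 0.9383086442902682
d 14.4 perp -6.0 p 62.7
0 -0.004 0.002 -0.004 0.0 3.0 -0.1;
1 -0.011 0.002 -0.007 0.0 2.8 -0.0;
2 -0.011 0.002 -0.007 0.0 2.8 -0.0;
3 -0.011 0.002 -0.007 -0.0 2.8 -0.0;
4 -0.011 0.002 -0.007 -0.0 2.8 -0.0;
5 -0.011 0.002 -0.006 -0.0 2.8 0.0;
6 -0.011 0.002 -0.006 0.0 2.9 0.0;
7 -0.011 0.002 -0.006 -0.0 2.2 0.0;
```

Good: 39.5°. Continuing to about 66°.

{"name": "step_arm", "arguments": {"moves": "-0.009 0.002 -0.006 0 3 0;-0.011 0.002 -0.007 0 2.8 0;-0.011 0.002 -0.007 0 2.8 0;-0.011 0.002 -0.007 0 2.8 0;0 0 0 0 0 0"}}

```text
t: 10.32
eef_pos: [572.3, -116.0, 196.2]
tool_rot: [0.573, 2.807, -0.08]
ft_force: [-0.1, -0.9, 0.1]
finger_gap: -0.1
gripper_force: 0.0
```

```bash
python3 hood.py 2>/dev/null; python3 plan8.py 54
```

```text
10.325 [-0.1 -0.9  0.1] [-0.39 -0.02  1.94 -0.    0.94 -1.56]
top 4974 hood deg 55.0 0.4762766385203056
scene 5284 hood deg 56.0 0.7785768357305072
d 17.6 perp -2.6 p 74.0
0 -0.008 0.003 -0.006 0.0 3.6 -0.1;
1 -0.011 0.002 -0.006 0.0 2.8 0.0;
2 -0.011 0.002 -0.006 0.0 2.9 -0.0;
3 -0.011 0.003 -0.006 -0.0 1.9 0.0;
```

{"name": "step_arm", "arguments": {"moves": "-0.01 0.002 -0.006 0 2.5 0;-0.01 0.002 -0.006 0 2.5 0;-0.008 0.002 -0.004 0 2 0;0 0 0 0 0 0"}}

```text
t: 10.92
eef_pos: [594.9, -119.0, 216.4]
tool_rot: [0.597, 2.928, -0.045]
ft_force: [-0.4, -0.2, -0.2]
finger_gap: -0.2
gripper_force: 0.1
```

```bash
python3 hood.py 2>/dev/null; python3 plan8.py 65
```

```text
10.925 [-0.4 -0.2 -0.2] [-0.38  0.08  1.79 -0.    1.12 -1.55]
top 513 hood deg 64.5 0.14814814814814814
scene 1792 hood deg 64.5 0.15736607142857142
d 18.8 perp 0.4 p 81.1
0 -0.011 0.003 -0.006 0.0 3.7 -0.1;
```

{"name": "step_arm", "arguments": {"moves": "0.02 0 0 0 0 0;0.04 0 0 0 0 0;0.04 0 0 0 0 0;0 0 0 0 0 0"}}

```text
t: 11.52
eef_pos: [501.4, -79.0, 199.8]
tool_rot: [0.597, 2.93, -0.045]
ft_force: [0.6, -1.2, 0.1]
finger_gap: 0.1
gripper_force: 0.0
```

```bash
sed -i 's/^    w=.*/    w=(W[...,0]>-100)\&(W[...,0]<200)\&(abs(W[...,1])<108)\&(W[...,2]>80)/; s/nn-25)<3/nn-25)<2.5/' hood.py; sed -i 's/px\[...,::-1\])/px[130:350,120:400,::-1].astype(np.uint8).repeat(2,0).repeat(2,1))/' hood.py; python3 hood.py 2>/dev/null
python3 - <<'E'
from h import *
c=cam('top');cv2.imwrite('pics/t_open.png',cv2.resize(c['pixels'][130:350,240:470,::-1],None,fx=2.5,fy=2.5))
a=cv2.imread('pics/last_s.png');b=cv2.imread('pics/t_open.png');b=cv2.resize(b,(int(b.shape[1]*440/b.shape[0]),440));o=np.hstack([a,b]);f=800/o.shape[1];cv2.imwrite('pics/o4.png',cv2.resize(o,None,fx=f,fy=f))
E
```

```text
11.525 [ 0.6 -1.2  0.1] [-0.38 -0.15  2.04 -0.    1.1  -1.55]
top 5869 hood deg 64.5 0.2392230362923837
scene 8105 hood deg 65.5 0.6874768661320173
```

View pics/o4.png

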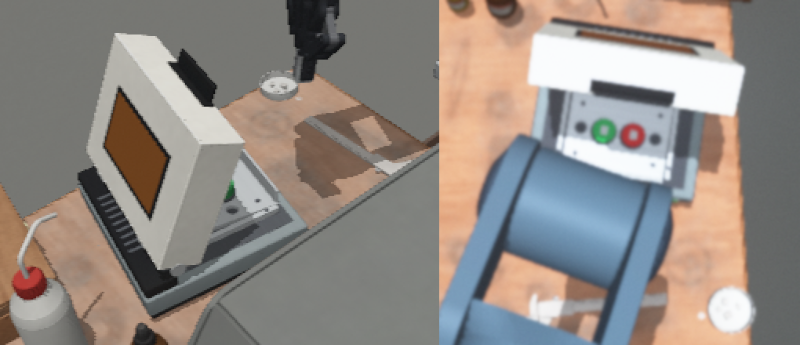

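The hood stands alone at about 65°, and the carrier with the green and red specimens is visible at (604,130)/(632,135) in the right part of the picture. Next: locate the flange and plan the push with a tilted tool.

```bash
cat > plan9.py <<'E'
from kin import *
c=cam('scene'); W=(cloud(c)-O)@S
c2=cam('top'); W2=(cloud(c2)-O)@S
for w in (W,W2):
    m=(abs(w[...,1])<60)&(w[...,0]>-104)&(w[...,0]<-30)&(w[...,2]>44)&(w[...,2]<90); p=w[m]
    for a in range(-104,-60,4):
        k=p[(p[:,0]>=a)&(p[:,0]<a+4)]; print(a,len(k),np.percentile(k[:,2],[10,50,90]).round(1) if len(k)>3 else '')
q=env.observe()['joint_positions']
T=[cor(-150,0,110,68,-12),cor(-125,0,62,66,-12),cor(-100,0,62,66,-12),cor(-65,0,62,66,-12)]
for t in T: q,e=ik(*t,q); print(q.round(2),e.round(3))
rows(T)
E
python3 plan9.py
```

```text
-104 10 [45.4 46.3 47.1]
-100 11 [45.2 47.2 49. ]
-96 5 [47.3 69.8 71.6]
-92 83 [65.6 71.7 73.7]
-88 176 [52.6 58.7 68.7]
-84 60 [52.2 53.5 54.7]
-80 59 [52.7 53.9 55.6]
-76 57 [52.8 54.1 55.8]
-72 51 [53.4 54.8 56.1]
-68 50 [53.6 55.2 56.9]
-64 45 [54.1 55.7 57. ]
-104 0 
-100 0 
-96 14 [51.9 71.  72.7]
-92 29 [64.5 71.4 73. ]
-88 33 [51.1 52.9 54.9]
-84 71 [51.1 52.7 55.1]
-80 86 [50.9 53.4 55.2]
-76 109 [51.8 53.9 55.3]
-72 123 [52.1 54.2 56.2]
-68 121 [52.9 54.6 56.8]
-64 116 [53.1 55.  56.7]
[-0.51 -0.17  2.28  0.18  0.67 -1.99] 0.0
[-0.5  -0.    2.25  0.24  0.51 -2.04] 0.0
[-0.48  0.06  2.18  0.23  0.5  -2.02] 0.0
[-0.46  0.14  2.1   0.21  0.51 -1.98] 0.0
0 0.012 -0.017 0.046 -1.5 -6.5 -5.4;
0 0.019 -0.017 0.044 -1.5 -6.5 -5.4;
1 -0.005 0.001 0.054 -0.0 -2.0 0.0;
2 -0.023 0.001 0.010 -0.0 -0.0 0.0;
3 -0.032 0.001 0.014 -0.0 -0.0 0.0;
```

{"name": "step_arm", "arguments": {"moves": "0.012 -0.017 0.046 -1.5 -6.5 -5.4;0.019 -0.017 0.044 -1.5 -6.5 -5.4;0 0 0 0 0 0"}}

```text
t: 12.15
eef_pos: [476.1, -106.4, 99.9]
tool_rot: [0.291, 2.756, -0.048]
ft_force: [-0.1, 0.0, 0.6]
finger_gap: -0.2
gripper_force: 0.0
```

```bash
cat > plan10.py <<'E'
from kin import *
import sys
s=env.observe(); P,M=s['eef_pos'],R.from_rotvec(s['tool_rot']).as_matrix()
print(s['t'],s['joint_positions'].round(2),s['ft_force'].round(1),'corner',(S.T@(P+M@[-11,0,TIP]-O)).round(1),'force',(S.T@s['ft_force']).round(1))
rows([cor(float(a),0,float(z),66,-12) for a,z in (v.split(',') for v in sys.argv[1:])])
E
python3 plan10.py -125,62 -105,62 -85,62; python3 hood.py 2>/dev/null
```

```text
12.15 [-0.51 -0.16  2.29  0.18  0.67 -2.  ] [-0.1  0.   0.6] corner [-156.8    1.7  103. ] force [-0.1 -0.   0.6]
0 -0.015 -0.001 0.050 0.2 -2.7 -0.1;
1 -0.018 0.001 0.008 -0.0 0.0 0.0;
2 -0.018 0.001 0.008 -0.0 -0.0 0.0;
12.15 [-0.1  0.   0.6] [-0.51 -0.16  2.29  0.18  0.67 -2.  ]
top 5864 hood deg 64.5 0.23908594815825376
scene 8101 hood deg 65.5 0.6868287865695594
```

The hood reads the same 65.5° after release. Moving in to push.

{"name": "step_arm", "arguments": {"moves": "-0.008 0 0.025 0 -1.4 0;-0.007 0 0.025 0 -1.3 0;0 0 0 0 0 0;-0.018 0.001 0.008 0 0 0;0 0 0 0 0 0"}}

```text
t: 12.88
eef_pos: [536.1, -118.8, 69.1]
tool_rot: [0.279, 2.694, -0.062]
ft_force: [0.1, 0.1, -0.4]
finger_gap: -0.1
gripper_force: 0.0
```

```bash
python3 plan10.py -95,62 -80,62 -65,62; python3 hood.py 2>/dev/null
```

```text
12.875 [-0.48  0.04  2.18  0.23  0.51 -2.02] [ 0.1  0.1 -0.4] corner [-95.8   0.5  72.8] force [ 0.1  0.2 -0.4]
0 0.004 -0.000 0.010 0.1 0.9 0.2;
1 -0.014 0.000 0.006 -0.0 0.0 -0.0;
2 -0.014 0.000 0.006 0.0 0.0 0.0;
12.875 [ 0.1  0.1 -0.4] [-0.48  0.04  2.18  0.23  0.51 -2.02]
top 5866 hood deg 64.5 0.23917490623934537
scene 8116 hood deg 65.5 0.684820108427797
```

{"name": "step_arm", "arguments": {"moves": "0.011 0 -0.005 0 0 0;0.005 0 0.011 0 0 0;0 0 0 0 0 0"}}

```text
t: 13.35
eef_pos: [520.2, -114.8, 52.5]
tool_rot: [0.282, 2.701, -0.058]
ft_force: [-0.0, 0.0, 0.0]
finger_gap: 0.2
gripper_force: 0.0
```

```bash
python3 plan10.py -95,61 -80,61 -65,61
```

```text
13.35 [-0.49  0.04  2.22  0.25  0.48 -2.05] [-0.  0.  0.] corner [-112.1    1.5   56.2] force [-0.  0.  0.]
0 -0.018 -0.001 0.003 0.1 0.5 0.0;
1 -0.014 0.000 0.006 -0.0 0.0 0.0;
2 -0.014 0.000 0.006 -0.0 0.0 0.0;
```

{"name": "step_arm", "arguments": {"moves": "-0.01 -0.001 0.001 0 0.5 0;-0.005 0 0 0 0 0;-0.006 0 0.002 0 0 0;0 0 0 0 0 0"}}

```text
t: 13.85
eef_pos: [541.9, -120.6, 60.2]
tool_rot: [0.282, 2.707, -0.059]
ft_force: [0.8, 0.5, -0.1]
finger_gap: 0.2
gripper_force: 0.0
```

```bash
python3 plan10.py -90,62 -80,62 -70,62 -65,62
```

```text
13.85 [-0.47  0.08  2.16  0.23  0.51 -2.01] [ 0.8  0.5 -0.1] corner [-89.7  -0.4  63.8] force [ 0.7  0.7 -0.1]
0 0.001 0.000 0.001 0.1 0.2 0.1;
1 -0.009 0.000 0.004 -0.0 0.0 0.0;
2 -0.009 0.000 0.004 0.0 0.0 0.0;
3 -0.005 0.000 0.002 0.0 0.0 0.0;
```

{"name": "step_arm", "arguments": {"moves": "-0.0045 0 0.003 0 0 0;-0.0045 0 0.002 0 0 0;-0.0045 0 0.002 0 0 0;-0.0045 0 0.002 0 0 0;0 0 0 0 0 0"}}

```text
t: 14.48
eef_pos: [561.9, -125.0, 59.7]
tool_rot: [0.282, 2.706, -0.059]
ft_force: [0.7, 0.7, -0.9]
finger_gap: -0.2
gripper_force: 0.0
```

```bash
python3 plan10.py -65,62
cat > car.py <<'E'
from kin import *
W=(cloud(cam('scene'))-O)@S; x,y,z=W[...,0],W[...,1],W[...,2]
m=(abs(y)<58)&(x>-104)&(x<-20)&(z>44)&(z<60); p=W[m]; p=p[p[:,0]>-84]
p=p[abs(p[:,2]-np.median(p[:,2]))<6]
if len(p)>20:
    A=np.c_[p,np.ones(len(p))]; k=np.linalg.lstsq(np.c_[p[:,:2],np.ones(len(p))],p[:,2],rcond=None)[0]; print('plate slope x %.3f y %.3f, z at -15: %.1f'%(k[0],k[1],k[2]-15*k[0]),len(p))
f=(abs(y)<63)&(abs(y)>18)&(z>62)&(z<76)&(x>-100)&(x<-50)
print('flange top x pct',np.percentile(x[f],[5,50,95]).round(1),'z',np.percentile(z[f],90).round(1),f.sum())
E
python3 car.py
```

```text
14.475 [-0.46  0.12  2.11  0.22  0.51 -1.99] [ 0.7  0.7 -0.9] corner [-69.2  -1.   63.3] force [ 0.6  0.8 -0.9]
0 -0.003 0.001 0.003 0.1 0.2 0.1;
plate slope x 0.068 y -0.021, z at -15: 55.6 439
flange top x pct [-66.1 -63.3 -62.5] z 73.2 76
```

{"name": "step_arm", "arguments": {"moves": "-0.0018 0 0.001 0 0 0;-0.0018 0 0.001 0 0 0;0 0 0 0 0 0"}}

```text
t: 14.9
eef_pos: [565.0, -125.4, 58.8]
tool_rot: [0.282, 2.708, -0.058]
ft_force: [-1.4, 0.7, 0.7]
finger_gap: 0.1
gripper_force: 0.7
```

```bash
python3 plan10.py -65,62; python3 car.py; python3 hood.py 2>/dev/null
```

```text
14.9 [-0.46  0.13  2.1   0.21  0.51 -1.99] [-1.4  0.7  0.7] corner [-66.1  -0.9  62.4] force [-1.5  0.4  0.7]
0 -0.001 0.001 0.001 0.1 0.1 0.1;
plate slope x 0.072 y -0.019, z at -15: 55.6 429
flange top x pct [-65.3 -62.7 -61.7] z 73.0 72
14.95 [-0.5  0.9  1.4] [-0.46  0.13  2.1   0.21  0.51 -1.99]
top 6022 hood deg 64.5 0.2329790767186981
scene 8914 hood deg 65.5 0.6240744895669733
```

{"name": "step_arm", "arguments": {"moves": "-0.001 0 0.0005 0 0 0;0 0 0 0 0 0;-0.001 0 0.0005 0 0 0;0 0 0 0 0 0;0 0 0 0 0 0"}}

```text
t: 15.68
eef_pos: [567.2, -125.9, 58.7]
tool_rot: [0.282, 2.707, -0.059]
ft_force: [-1.4, 0.4, 1.2]
finger_gap: 0.2
gripper_force: 1.0
```

```bash
python3 plan10.py -65,62; python3 car.py
```

```text
15.675 [-0.46  0.14  2.1   0.21  0.51 -1.99] [-1.4  0.4  1.2] corner [-63.8  -0.9  62.2] force [-1.5  0.2  1.2]
0 0.001 0.001 -0.000 0.1 0.1 0.1;
plate slope x 0.101 y -0.030, z at -15: 56.6 436
flange top x pct [-62.9 -60.3 -59.5] z 73.5 73
```

Run:
```python
from h import *
a=cam('scene')['pixels'][220:310,210:320,::-1]; b=cam('wrist')['pixels'][...,::-1]
a=cv2.resize(a,(440,360),interpolation=cv2.INTER_CUBIC); b=cv2.resize(b,(480,360)); o=np.hstack([a,b]); cv2.imwrite('pics/p5.png',cv2.resize(o,(800,313)))
```

```text
(no output)
```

View pics/p5.png

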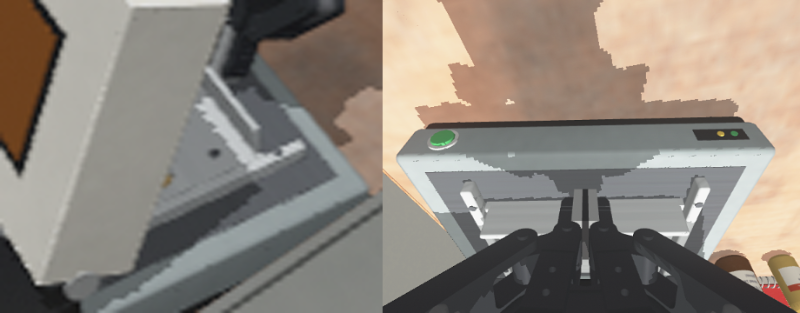

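Run:
```python
from h import *
c=cam('scene'); W=(cloud(c)-O)@S; px=c['pixels'].astype(int)
for v in range(266,279): print(v,[f"{tuple(W[v,u].round().astype(int).tolist())}{tuple(px[v,u].tolist())}" for u in range(252,263,2)])
print(W[262:267,268:275].round().astype(int)[:, ::2].tolist())
t=cam('top'); Wt=(cloud(t)-O)@S; p=t['pixels'].astype(int); br=(p[...,0]-p[...,2]>60)&(Wt[...,0]>-60)&(Wt[...,0]<20)&(abs(Wt[...,1])<65)&(Wt[...,2]<70); print(Wt[br].round()[:10])
```

```text
266 ['(18, 109, 139)(147, 145, 138)', '(15, 111, 139)(148, 146, 140)', '(11, 108, 134)(146, 145, 138)', '(8, 110, 134)(147, 146, 138)', '(-22, 42, 52)(125, 128, 129)', '(-25, 45, 53)(131, 133, 135)']
267 ['(18, 110, 137)(147, 144, 139)', '(14, 108, 134)(147, 146, 139)', '(12, 111, 135)(145, 144, 137)', '(8, 110, 132)(138, 137, 131)', '(-21, 44, 52)(133, 136, 137)', '(-24, 48, 54)(130, 133, 134)']
268 ['(20, 112, 138)(147, 145, 138)', '(16, 111, 134)(147, 145, 139)', '(12, 111, 133)(145, 144, 138)', '(-17, 45, 52)(128, 128, 124)', '(-20, 47, 52)(133, 136, 137)', '(-22, 50, 54)(131, 134, 135)']
269 ['(19, 109, 132)(147, 145, 138)', '(16, 111, 132)(147, 145, 139)', '(12, 110, 129)(144, 144, 136)', '(-16, 46, 51)(125, 124, 121)', '(-19, 49, 52)(133, 135, 137)', '(-21, 52, 54)(132, 135, 136)']
270 ['(19, 109, 130)(146, 143, 138)', '(16, 111, 130)(145, 143, 138)', '(12, 109, 125)(143, 142, 135)', '(-16, 46, 48)(119, 110, 92)', '(-18, 51, 52)(122, 124, 125)', '(-20, 55, 54)(134, 137, 138)']
271 ['(19, 109, 127)(145, 144, 138)', '(16, 109, 125)(143, 142, 136)', '(12, 109, 123)(149, 147, 141)
[... 1270 characters left out ...]
 139, 140)']
278 ['(22, 110, 113)(143, 142, 135)', '(18, 110, 110)(131, 129, 124)', '(-1, 70, 58)(136, 139, 140)', '(-4, 70, 56)(135, 138, 139)', '(-7, 73, 58)(136, 139, 140)', '(-10, 74, 57)(122, 125, 126)']
[[[-39, 43, 54], [-43, 44, 53], [-46, 45, 52], [-49, 48, 52]], [[-38, 45, 53], [-42, 46, 52], [-44, 49, 54], [-48, 50, 52]], [[-37, 46, 52], [-40, 50, 54], [-43, 52, 54], [-46, 54, 55]], [[-36, 49, 53], [-40, 49, 51], [-42, 53, 54], [-46, 54, 52]], [[-35, 50, 52], [-38, 52, 52], [-41, 54, 52], [-44, 57, 53]]]
[[  1. -13.  69.]
 [  2. -15.  69.]
 [  3. -17.  67.]
 [  2. -19.  70.]
 [  3. -21.  68.]
 [  3. -23.  69.]
 [ -0. -14.  67.]
 [  1. -20.  66.]
 [  1. -22.  67.]
 [  1. -23.  69.]]
```

{"name": "step_arm", "arguments": {"moves": "0.02 0 -0.009 0 0 0;0.04 0 -0.018 0 0 0;0.03 0 -0.04 0 0 0;0 0 -0.05 0 0 0;0 0 0 0 0 0"}}

```text
t: 16.55
eef_pos: [442.1, -100.9, 134.2]
tool_rot: [0.281, 2.696, -0.066]
ft_force: [0.0, -0.9, -0.8]
finger_gap: -0.1
gripper_force: 0.0
```

```bash
cat > car2.py <<'E'
from kin import *
for n in ('scene','top'):
    c=cam(n); W=(cloud(c)-O)@S; x,y,z=W[...,0],W[...,1],W[...,2]
    for a in range(-64,0,8):
        m=(abs(y)>25)&(abs(y)<60)&(x>a)&(x<a+8)&(z>42)&(z<66); print(n,a,m.sum(),np.percentile(z[m],[25,50,75]).round(1) if m.sum()>4 else '')
    f=(abs(y)<60)&(z>66)&(z<78)&(x>-100)&(x<-50); print('flange x',np.percentile(x[f],[5,50,95]).round(1),np.median(z[f]))
    if n=='top': 
        a=c['pixels'][150:280,280:430,::-1]; cv2.imwrite('pics/fin.png',cv2.resize(a,None,fx=4,fy=4,interpolation=cv2.INTER_CUBIC))
s=env.observe();print(s['t'],s['ft_force'].round(1),s['eef_pos'].round())
E
python3 car2.py; python3 hood.py 2>/dev/null
```

```text
scene -64 63 [53.1 55.1 60.8]
scene -56 55 [52.1 52.7 53.4]
scene -48 59 [51.9 53.1 53.9]
scene -40 57 [51.7 52.8 53.6]
scene -32 48 [52.3 53.  54. ]
scene -24 33 [52.5 53.  53.8]
scene -16 18 [51.6 52.8 53.4]
scene -8 5 [52.5 52.5 53.6]
flange x [-63.  -60.6 -59.3] 71.52277631269234
top -64 22 [51.4 52.6 53.2]
top -56 138 [50.9 52.  53.1]
top -48 137 [51.2 52.4 53.5]
top -40 133 [51.1 51.9 53.1]
top -32 136 [50.6 51.7 53. ]
top -24 123 [51.5 52.5 53.8]
top -16 103 [50.4 51.7 53.5]
top -8 103 [49.3 51.5 52.5]
flange x [-65.1 -63.5 -61.3] 71.75584846424718
16.65 [-0.4  0.2 -0.1] [ 441. -100.  130.]
16.65 [-0.4  0.2 -0.1] [-0.56 -0.37  2.39  0.21  0.73 -2.05]
top 5874 hood deg 64.5 0.23918964930200884
scene 8094 hood deg 65.5 0.6869285890783297
```

The plate is flat at z ≈ 52 (46 + 6) with the flange at home, and the hood still stands. I'll take the arm away.

Run:
```python
from kin import *
t=(np.array([400,-40,290.]),ori(85,-20)); print(ik(*t,env.observe()['joint_positions'])); rows([t])
```

```text
(array([-0.38563704, -0.49448358,  2.13198168,  0.0032248 ,  1.41688694,
       -1.60772284]), np.float64(2.675641435842535e-11))
0 -0.006 0.017 -0.056 0.7 6.3 2.6;
0 0.001 0.016 -0.057 0.7 6.3 2.6;
0 0.007 0.015 -0.057 0.7 6.3 2.6;
```

{"name": "step_arm", "arguments": {"moves": "-0.006 0.017 -0.056 0.7 6.3 2.6;0.001 0.016 -0.057 0.7 6.3 2.6;0.007 0.015 -0.057 0.7 6.3 2.6;0 0 0 0 0 0;0 0 0 0 0 0"}}

```text
t: 17.38
eef_pos: [399.4, -39.7, 288.6]
tool_rot: [0.528, 3.01, -0.022]
ft_force: [0.2, -0.7, -0.5]
finger_gap: -0.2
gripper_force: 0.0
```

```bash
python3 hood.py 2>/dev/null
python3 - <<'E'
from h import *
cv2.imwrite('pics/end.png',cam('top')['pixels'][...,::-1])
E
```

```text
17.375 [ 0.2 -0.7 -0.5] [-0.39 -0.5   2.13  0.    1.42 -1.61]
top 5873 hood deg 64.5 0.23820875191554572
scene 8097 hood deg 65.5 0.6872915894775843
```

View pics/end.png

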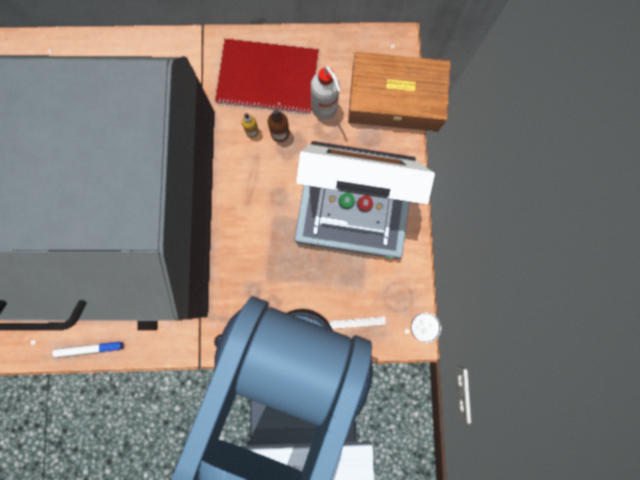

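The carrier is home, with brass showing in both holes at (332,199) and (380,206). The hood is up at (365,175), and the caliper and petri dish haven't moved. Handing in.

```bash
python3 -c "
from cell import env
print(env.hand_in())"
```

```text
the job is handed in; nothing more can be done
None
```

The job is handed in: the hood stands by itself at about 65°, the carrier lies flat over both studs, and the arm is clear; the caliper and petri dish look unmoved, but the arm hid the loupe and mount in the last view. On the way in, joint 6 briefly read -2.741 (listed limit -2.74), and the gripper's body may have pressed the hood during the lift (wrist force at most about 18 N then).

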